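# Seat the drilling plate on its locating pins and lock it

### The arm

A 6-joint arm with a two-finger parallel gripper is mounted at the origin on a cart in front of the work surface, level with it; the furniture and walls round the work are solid. World frame = base frame: x ahead of the robot, y to its left, z up, the work surface at z = 0. Lengths are in m, angles in rad, forces in N, time in s.
With the tool pointing down it reaches from about 0.325 to 0.85 m from the base axis. Payload 4.4 kg.
Tool frame: the origin (TCP) lies midway between the tips of the shut fingers; the grasp point (between the pads) lies 19 mm behind it (r.tcp_to_grasp is the distance from the TCP to the grasp point, in m); z points along the fingers, y is the direction in which the jaws open and shut (so a half turn about z gives the same grasp; the last joint's range is limited). The gripper opens to 94 mm and grips with 3 to 60 N. Pads are 16 mm wide; open, the fingers measure 119 mm over their backs; the gripper's body (75 mm by 177 mm) begins 78 mm behind the grasp point.
Start: joints at [-1.409, 0.207, 1.542, -0, 1.393, -0.15], TCP at [0.176, -0.547, 0.167] pointing down, gripper open.
Joint ranges: [-2.73, 2.73], [-0.86, 2.22], [0.23, 2.46], [-1.11, 4.25], [0.08, 2.63], [-2.82, 2.82]. Speed limits (rad/s): [2.79, 2.79, 3.14, 3.14, 3.14, 3.14].

### API

Orientations are given as a unit quaternion [w, x, y, z].
In Python, from workcell import r, solver, vision, job gives the robot as it stands. The module is installed in compiled form; this text tells all that it offers. Calls block until the motion is done:
- r.move_to(position, orientation): joint-space move of the TCP to a pose.
- r.line_to(position, rate=0.15, rot=None): straight line of the TCP; rot=None keeps the orientation; rate is the mean speed in m/s.
- r.movej(angles): joint-space move.
- r.gripper_open() and r.grab(squeeze=None): open the fingers fully, or close them until they stop; squeeze is the grip in N (None keeps the last).
- r.hold(seconds).
- solver.inverse_kinematics(position, orientation): joint angles nearest the present ones, or None.
- r.get_state(): the state.
- vision.capture(name): name is "side" or "top" or "wrist"; returns (picture, depth): 400x640x3 uint8, red, green, blue; 400x640 float32, m along the optical axis (not along the pixel's ray), 0 where there is no reading.
- vision.camera_model(name): a dict with "fx", "fy", "cx", "cy" (pixels), "R" (3x3) and "t" (3): a world point X has camera coordinates R X + t. Camera axes: x right, y down, z forward; pixel columns grow to the right and rows downward; lengths in m; the calibration is good to about 2 mm. The wrist camera is an equidistant fisheye: a pixel r from the principal point sees the ray r / f radians off the axis. A picture is of the moment at which its call begins: read the wrist's pose just before it. camera_model takes no time and is no camera call; for the wrist camera it gives the pose at the moment of the call.
A pose or a line that the arm cannot do raises r.MotionError and nothing moves.
- job.finish_job(): hands the job in, once; it reports no verdict.
The state is a dict: "time": time; "q": joint angles; "qd": joint speeds; "effort": joint torques, N m; "ee_pos": TCP position; "tool_rot": TCP orientation; "wrist_force": force on the tool from outside, world axes, zero at the start; "torque": the same for the moment, N m; "finger_gap": finger opening in m.
Only numpy, scipy, OpenCV 4.12 (cv2) and the standard library are available. Lean on these libraries where they do the work, as an engineer would, in place of code of your own. Each camera call takes 0.05 s, during which the arm holds its last target. There are 200 camera calls.

### The job

The aluminium drilling plate lies crooked on top of the two locating pins of the plywood fixture: with the fingertips, nudge it sideways along between the two wooden rails until both its holes drop over the pins and it lies flat on the board. Then push the dark wooden turn-button on the near rail round with a fingertip until it lies fully across the plate, square to the rail, and leave everything so. Only push: do not lift the plate, and leave the things lying round the fixture where they are.

Things in the scene. Friction and masses are not known exactly. Their poses are not given: they have to be found in the camera images.
- fixture: Plywood drilling fixture, fixed. Origin on the bench top mid-way between its pins; its x points across the rails, away from the robot, its y along the rails, to the left, turned by up to 0.5 rad. Board x -75..+75, y -71..+125 mm, top at z 12 mm. Two wooden rails along y, x 51.5 to 73.5 mm each side, tops at z 22 mm; the plate slides between them with 1.5 mm to spare each side.
- pin_near (a point): Tip of the near locating pin, at x -32, y 0, z 20 mm in the fixture's frame. Upright steel pin, 9 mm thick, tapered, 8 mm high above the board.
- pin_far (a point): Tip of the far locating pin, alike, at x +32, y 0, z 20 mm in the fixture's frame.
- plate: Loose aluminium plate, 100 (x) x 110 (y) x 12 mm, about 0.3 kg; origin at the centre of its underside, axes as the fixture's. 14 mm through holes at x -32 and +32, y 0 go over the pins (the brass bush in the middle is for the drill). At the start its centre is 22 to 38 mm to +y of the pins, resting tilted on their tips. Seated: underside at z 12, top at z 24 mm; the pins then stop it.
- plate_edge (a point): Middle of the plate's +y end face, half-way up; at the start this end lies down on the board (face about z 12..24 mm). Pushed here towards the fixture's -y, the plate slides with a few newtons and drops when its centre comes over the pins.
- button (a joint): Angle of the turn-button, a dark wooden bar on the near rail: 0 = along the rail, pointing to the fixture's +y; grows clockwise seen from above; 1.57 = square across the plate, at its stop. Starts at -0.45 to -0.05, pointing outwards (towards the robot). Light friction (under 1 N at its end) holds it where it is left. It cannot swing over an unseated plate.
- button_pivot (a point): Pivot of the turn-button, at x -62.5, y -42 mm in the fixture's frame, half-way up the bar (z 32 mm). The bar is 18 mm wide and 12 mm high (z 26..38 mm above the bench), reaches 69 mm beyond the pivot and passes 2 mm above the seated plate.
- button_tip (a point): Point on the bar's centre line 55 mm from the pivot, half-way up the bar. Pushed here on its outer side, the bar swings in over the plate.
- wheel_a: Light wooden toy wheel, 32 mm across, 14 mm high, lying flat left of the fixture. Not part of the job. Origin at the centre of its underside.
- wheel_b: Dark wooden toy wheel, 36 mm across, 14 mm high, lying flat left of the fixture. Not part of the job. Origin at the centre of its underside.
- blank: Sawn wooden blank 50x80x25 mm, right of the fixture. Not part of the job. Origin at the centre of its underside.
- square: Try square 167x102x19 mm (dark wooden stock, steel blade) lying flat in front of the fixture. Not part of the job. Origin at the centre of its underside.
- brush: Glue brush with dark bristles, 45x174x13 mm, lying in front of the fixture. Not part of the job. Origin at the centre of its underside.
Mind the look-alikes: they are no part of the job. What is shaped like the plate but turquoise is not meant.

How it is judged:
On the way, in this order (a step that is already met when the one before it is completed fails the run):
1. the plate has dropped over both pins and lies flat on the board (z of plate in the frame of fixture below 0.0135 m and angle between plate's own z axis and vertical below 0.02 rad and x of plate in the frame of fixture between -0.004 and 0.004 m and y of plate in the frame of fixture between -0.004 and 0.004 m), for 0.2 s.
2. the turn-button lies across the seated plate (all of step 1 and value of joint button above 1.35 rad), for 0.2 s.
At the end, for the whole second after the job is handed in: The plate is down on the board (within 1.5 mm, tilt under 0.02 rad), centred on the pins within 4 mm, at rest, and the turn-button stands at more than 1.35 rad (all of step 2 and linear speed of plate below 0.01 m/s); the robot touches nothing.
It fails at once if the plate is lifted (its centre more than 8 mm above the pin tips' height) or tipped up by more than 0.3 rad (z of plate in the frame of fixture above 0.028 m or angle between plate's own z axis and vertical above 0.3 rad).
It fails at once if one of the things round the fixture is moved by more than 20 mm (distance of any of wheel_a, wheel_b, blank, square, brush from where it was at the start of the episode above 0.02 m).
It also fails if it takes over 45 s, if anything falls off the work surface, if the arm or the gripper's body presses on something with over 40 N, if the wrist force passes 120 N, or if a joint passes its speed limit or range.

## Working session

There is one attempt and no reset: what is moved stays moved. The work goes in short steps, each a Python script; the robot and the scene stay as the last script left them, time stands still between calls to the robot, and variables do not carry over. Pictures are saved under pics/ and viewed, about 8 in all and at most 12, crops included, and the job is handed in when it is done.

```bash
mkdir -p pics; python3 - <<'E'
from workcell import r,vision
import cv2,numpy as np
for n in("top","side"):
    p,d=vision.capture(n); cv2.imwrite(f"pics/{n}0.png",p[:,:,::-1]); np.save(f"{n}0.npy",d)
    m=vision.camera_model(n); print(n,m)
s=r.get_state(); print(s["time"],s["tool_rot"],s["finger_gap"])
E
```

```text
top {'fx': 407.6839984087089, 'fy': 407.6839984087089, 'cx': 323.86808735348586, 'cy': 199.48034633882244, 'R': array([[-0.13064556, -0.99142654, -0.00227082],
       [-0.97074226,  0.12838467, -0.20292078],
       [ 0.20147258, -0.02430632, -0.97919253]]), 't': array([0.21400868, 0.56475036, 0.9605872 ])}
side {'fx': 404.19929017528193, 'fy': 404.19929017528193, 'cx': 322.571752028034, 'cy': 201.23884129867128, 'R': array([[-0.81379795, -0.58075885,  0.02126155],
       [-0.35475888,  0.46746857, -0.8097032 ],
       [ 0.46030319, -0.66647753, -0.58645432]]), 't': array([0.54541698, 0.17252343, 0.83556105])}
0.1 [-1.00643210e-03  9.87871575e-01  1.55269889e-01 -3.75084366e-06] 0.09437092402660127
```

View pics/top0.png

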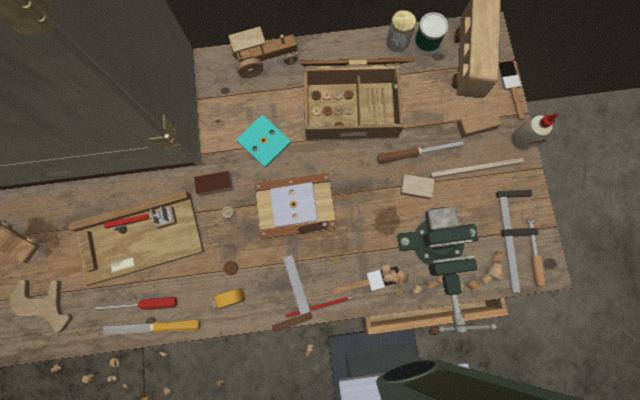

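View pics/side0.png

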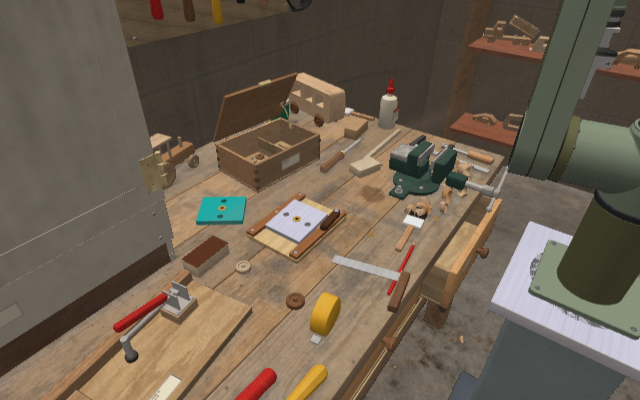

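The fixture is around px (295,206) in the top view, with the near rail and button on the lower side (button at about (313,227)). The wheels are at (228,212) and (231,268). Next I'll move the wrist camera over the fixture for a closer look.

```bash
cat > h.py <<'E'
from workcell import r,solver,vision,job
import cv2,numpy as np
from scipy.spatial.transform import Rotation as Ro
def down(yaw):  # tool z down, tool x along yaw
    c,s=np.cos(yaw),np.sin(yaw)
    q=Ro.from_matrix(np.array([[c,s,0],[s,-c,0],[0,0,-1]])).as_quat()
    return q[[3,0,1,2]]
def pix2w(m,uv,z,fish=False):
    a=np.array([(uv[0]-m["cx"])/m["fx"],(uv[1]-m["cy"])/m["fy"]])
    if fish:
        t=np.linalg.norm(a); v=np.r_[a/max(t,1e-9)*np.sin(t),np.cos(t)]
    else: v=np.r_[a,1]
    R=m["R"]; C=-R.T@m["t"]; w=R.T@v
    return C+w*(z-C[2])/w[2]
def w2pix(m,X):  # fisheye
    c=m["R"]@np.asarray(X)+m["t"]; t=np.arctan2(np.hypot(c[0],c[1]),c[2]); n=np.hypot(c[0],c[1])
    return np.array([m["cx"]+m["fx"]*t*c[0]/n,m["cy"]+m["fy"]*t*c[1]/n])
E
python3 - <<'E'
from h import *
m=vision.camera_model("top")
P=[pix2w(m,u,.022) for u in[(257,184),(328,178),(260,234),(335,226),(295,206)]]
for p in P: print(p.round(3))
c=P[4]; s=vision.camera_model("wrist"); st=r.get_state()
print("cam-tcp",(-s["R"].T@s["t"]-st["ee_pos"]).round(3),s["R"].round(2),s["fx"])
q=down(0.0)
for yaw in(0,-.3,.3,3.14):
    print(yaw,solver.inverse_kinematics([c[0]-.06,c[1],.27],down(yaw)))
E
```

```text
[0.659 0.305 0.022]
[0.651 0.119 0.022]
[0.528 0.31  0.022]
[0.523 0.118 0.022]
[0.588 0.213 0.022]
cam-tcp [0.079 0.024 0.217] [[ 0.31 -0.95 -0.  ]
 [-0.91 -0.3   0.29]
 [-0.27 -0.09 -0.96]] 309.70691628693146
0 [ 2.32249744e-01  1.35712946e-01  1.41406924e+00 -4.44089210e-16
  1.59181047e+00  1.80304607e+00]
-0.3 [ 2.32249744e-01  1.35712946e-01  1.41406924e+00 -4.44089210e-16
  1.59181047e+00  2.10304607e+00]
0.3 [ 2.32249744e-01  1.35712946e-01  1.41406924e+00 -4.44089210e-16
  1.59181047e+00  1.50304607e+00]
3.14 [ 2.32249744e-01  1.35712946e-01  1.41406924e+00 -4.44089210e-16
  1.59181047e+00 -1.33695393e+00]
```

```bash
python3 - <<'E'
from h import *
d=np.load("top0.npy"); m=vision.camera_model("top")
v,u=np.mgrid[0:400,0:640]
c=np.stack([(u-m["cx"])/m["fx"]*d,(v-m["cy"])/m["fy"]*d,d],-1)
w=(c-m["t"])@m["R"]
for (u0,u1,v0,v1) in[(395,480,200,275),(300,415,50,140),(440,480,270,335)]:
    print(w[v0:v1,u0:u1,2].max())
r.line_to([.18,-.54,.30],rate=.3)
r.grab()
r.move_to([.585,.09,.22],down(1.54))
m=vision.camera_model("wrist"); p,dd=vision.capture("wrist")
cv2.imwrite("pics/w1.png",p[:,:,::-1]); np.save("w1.npy",dd); np.savez("w1m.npz",**m)
s=r.get_state();print(s["time"],s["ee_pos"],s["finger_gap"])
E
```

```text
1.0556853641770607
1.0556853641770607
1.0556853641770607
4.8167 [0.58521216 0.0890675  0.22011715] 0.0005950454388356011
```

View pics/w1.png

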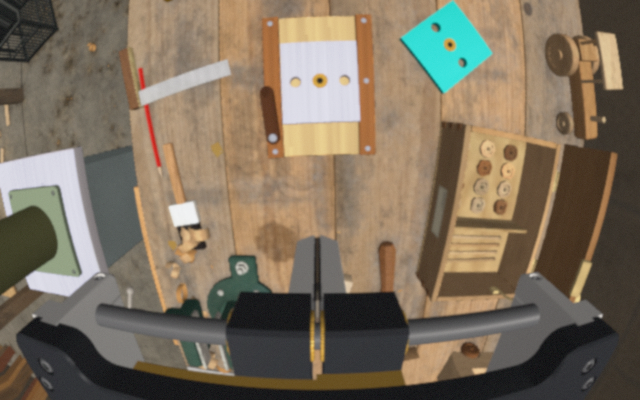

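The wrist view shows the fixture with its rail outer corners near (263,17), (374,14), (375,153) and (264,153). The plate covers about (281,40)–(359,124), with the bush at (320,80). The button pivot is at about (272,138) and the bar runs up to (266,90). I'll zoom in for accuracy.

```bash
python3 -c "
import cv2
p=cv2.imread('pics/w1.png')[5:165,245:395]
cv2.imwrite('pics/w1c.png',cv2.resize(p,None,fx=3.75,fy=3.75,interpolation=cv2.INTER_CUBIC))"
```

```text
(no output)
```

View pics/w1c.png

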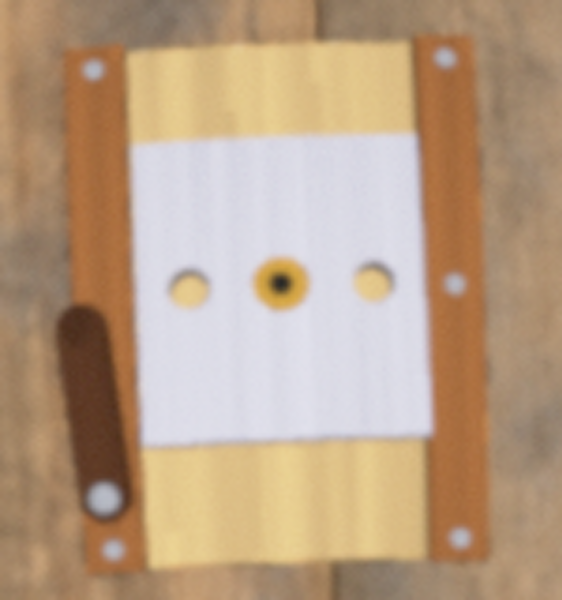

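```bash
python3 - <<'E'
from h import *
m=dict(np.load("w1m.npz"))
g=lambda x,y,z:pix2w(m,(245+x/3.75,5+y/3.75),z,True)
W=np.array([g(*a,.022) for a in[(66,48),(471,37),(488,560),(87,574)]])[:,:2]
F=np.array([(-73.5,125),(73.5,125),(73.5,-71),(-73.5,-71)])/1e3
Wc,Fc=W-W.mean(0),F-F.mean(0)
yaw=np.arctan2((Fc[:,0]*Wc[:,1]-Fc[:,1]*Wc[:,0]).sum(),(Fc*Wc).sum())
R=np.array([[np.cos(yaw),-np.sin(yaw)],[np.sin(yaw),np.cos(yaw)]])
o=W.mean(0)-R@F.mean(0)
print("o,yaw",o,yaw,"res mm",((W-o)@R-F).round(4)*1e3)
np.savez("fix.npz",o=o,yaw=yaw)
for n,a in dict(pivot=(104,498,.038),tip=(81,320,.038),eL=(131,143,.024),eR=(418,132,.024),bush=(281,283,.027),b0=(143,446,.035),b1=(432,436,.035)).items():
    print(n,(((g(*a)[:2]-o)@R)*1e3).round(1))
E
```

```text
o,yaw [0.59148847 0.18463453] 0.0030841730944984025 res mm [[ 1.1 -0.4]
 [-1.2 -1.1]
 [-0.6  1. ]
 [ 0.7  0.6]]
pivot [-62.6 -41.9]
tip [-67.5  20.3]
eL [-49.7  85.1]
eR [51.1 85.9]
bush [ 1.  30.7]
b0 [-48.5 -24.7]
b1 [ 51.1 -24.4]
```

```bash
cat >> h.py <<'E'
def loadfix():
    f=np.load("fix.npz"); y=float(f["yaw"]); R=np.array([[np.cos(y),-np.sin(y)],[np.sin(y),np.cos(y)]])
    return f["o"],R,y
def W(x,y,z):
    o,R,_=loadfix(); return np.r_[o+R@np.array([x,y])/1e3,z/1e3]
E
python3 - <<'E'
from h import *
o,R,y=loadfix(); Q=down(y+np.pi/2)
r.move_to(W(0,114,90),Q); r.line_to(W(0,112,16.5),rate=.1)
F0=r.get_state()["wrist_force"]; print("F0",F0.round(1),r.get_state()["ee_pos"].round(4))
r.line_to(W(0,97,16.5),rate=.06)
for t in list(np.arange(92,60,-3))+[61.5]:
    r.line_to(W(0,t,16.5),rate=.05); s=r.get_state(); f=s["wrist_force"]-F0; print(t,f.round(1),round(s["time"],1))
    if np.linalg.norm(f)>20: break
m=vision.camera_model("wrist"); p,dd=vision.capture("wrist")
np.savez("w2m.npz",**m); cv2.imwrite("pics/w2.png",p[:,:,::-1])
E
```

```text
F0 [0.2 0.2 0.7] [0.5919 0.2969 0.0172]
92 [-0.9 -0.3  0.4] 7.3
89 [ 0.6 -0.6 -0.8] 7.6
86 [0.4 0.2 0.1] 7.8
83 [-0.5 -0.3 -0.7] 8.1
80 [ 0.1 -0.7 -0.7] 8.3
77 [-0.5  0.4 -1.1] 8.6
74 [-0.3  0.1 -0.7] 8.8
71 [-0.7 -0.3 -0.9] 9.1
68 [ 1.4  0.1 -1.3] 9.3
65 [-1.   0.1 -1.2] 9.6
62 [ 0.  -0.5  0.2] 9.8
61.5 [-0.5  0.2  0.3] 10.1
```

View pics/w2.png

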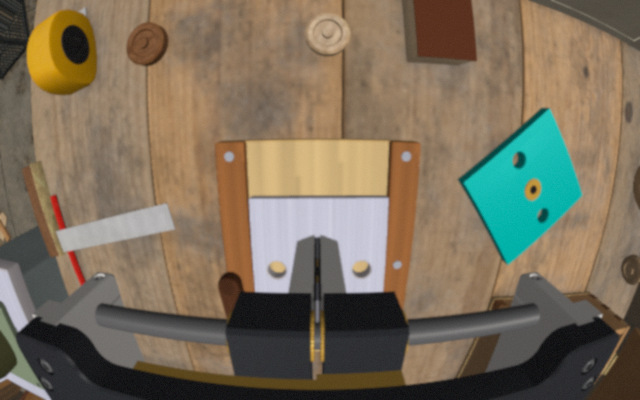

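The plate edge is at row 197 while the fingers are at about (317,240), so the fingers seem to be over the plate. I'll check by projecting.

```bash
python3 - <<'E'
from h import *
o,R,y=loadfix(); m=dict(np.load("w2m.npz")); s=r.get_state()
f=lambda p:(((p[:2]-o)@R)*1e3).round(1)
print("tcp",s["ee_pos"],f(s["ee_pos"]),w2pix(m,s["ee_pos"]),s["finger_gap"])
for n,u,z in[("edge",(318,197),.024),("boardend",(318,140),.012),("railNL",(217,142),.022),("railFR",(419,142),.022),("holeN",(277,268),.028),("holeF",(360,268),.028),("fingtip",(317,237),.0172)]:
    print(n,f(pix2w(m,u,z,True)))
print("cam",-m["R"].T@m["t"], m["R"].round(3))
_,d=vision.capture("wrist"); print(d[120:270:10,345].round(3)); print(d[225:300:8,317].round(3))
E
```

```text
tcp [0.5912894  0.24616552 0.01649494] [-0.  61.5] [317.95613707 226.06128538] 0.0006379128129327756
edge [-0.  86.2]
boardend [-1.000e-01  1.251e+02]
railNL [-71.3 126. ]
railFR [ 71.3 126.2]
holeN [-30.9  31.8]
holeF [31.8 31.8]
fingtip [-0.7 52.9]
cam [0.59029831 0.32863217 0.23354336] [[ 1.     0.004 -0.   ]
 [ 0.004 -0.958  0.285]
 [ 0.001 -0.285 -0.958]]
[0.226 0.228 0.218 0.219 0.223 0.223 0.226 0.229 0.217 0.22  0.221 0.223
 0.224 0.225 0.227]
[0.223 0.223 0.189 0.177 0.166 0.157 0.148 0.143 0.136 0.13 ]
```

```bash
python3 - <<'E'
from h import *
p,d=vision.capture("side"); m=vision.camera_model("side")
def pj(X):
    c=m["R"]@X+m["t"]; return (m["fx"]*c[0]/c[2]+m["cx"],m["fy"]*c[1]/c[2]+m["cy"])
print("tcp px",pj(r.get_state()["ee_pos"]))
a=p[130:280,220:380,::-1].copy()
a=cv2.resize(a,None,fx=3.5,fy=3.5,interpolation=cv2.INTER_CUBIC)
w=cv2.imread("pics/w2.png")[180:330,240:400]; w=cv2.resize(w,None,fx=1.5,fy=1.5)
o=np.zeros((a.shape[0],a.shape[1]+w.shape[1],3),np.uint8); o[:,:a.shape[1]]=a; o[:w.shape[0],a.shape[1]:]=w
cv2.imwrite("pics/s2.png",o)
E
```

```text
tcp px (np.float64(288.6451923863753), np.float64(229.1441527532128))
```

View pics/s2.png

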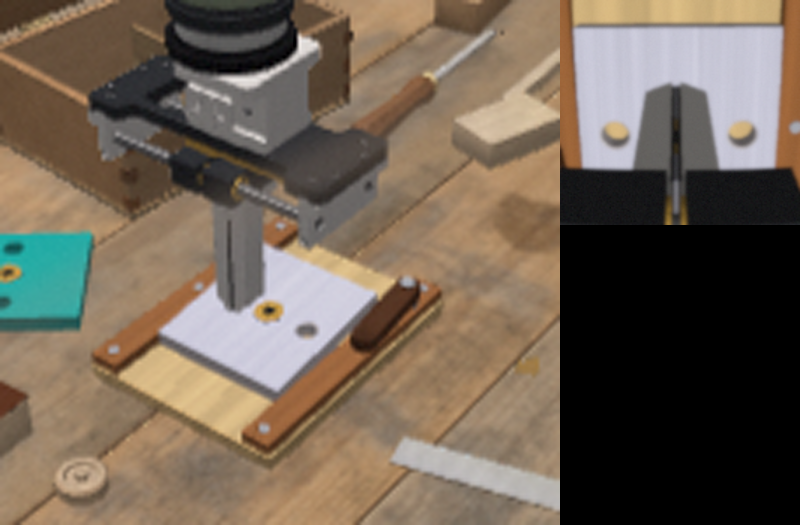

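The side view shows the closed fingertips ending at about crop (235,310), while the reported TCP projects to (240,347). So the real tips are well above the reported TCP, and the fingers passed over the plate without moving it. I'll measure the offset from depth.

```bash
python3 - <<'E'
from h import *
o,R,y=loadfix(); v,u=np.mgrid[0:400,0:640]
p,d=vision.capture("side"); m=vision.camera_model("side")
c=np.stack([(u-m["cx"])/m["fx"]*d,(v-m["cy"])/m["fy"]*d,d],-1); w=(c-m["t"])@m["R"]
print("side, column scan through finger: row,u=288 -> fixture xy mm, z")
for uu in(284,288,292):
  for rr in range(204,228,2):
    q=w[rr,uu]; print(uu,rr,((q[:2]-o)@R*1e3).round(0),round(q[2]*1e3,1))
m=vision.camera_model("wrist"); p,d=vision.capture("wrist")
a=np.stack([(u-m["cx"])/m["fx"],(v-m["cy"])/m["fy"]],-1); t=np.linalg.norm(a,axis=-1)+1e-9
ray=np.concatenate([a/t[...,None]*np.tan(t)[...,None],np.ones_like(t)[...,None]],-1)
w=(ray*d[...,None]-m["t"])@m["R"]
print("wrist")
for uu in(308,326):
  for rr in range(226,262,3):
    q=w[rr,uu]; print(uu,rr,((q[:2]-o)@R*1e3).round(0),round(q[2]*1e3,1))
E
```

```text
side, column scan through finger: row,u=288 -> fixture xy mm, z
284 204 [ 2. 72.] 93.6
284 206 [ 4. 70.] 86.6
284 208 [ 2. 72.] 83.2
284 210 [ 2. 72.] 77.4
284 212 [ 4. 70.] 69.7
284 214 [ 2. 73.] 66.5
284 216 [ 4. 71.] 59.2
284 218 [26. 47.] 27.8
284 220 [22. 51.] 25.9
284 222 [17. 57.] 26.5
284 224 [14. 61.] 24.8
284 226 [10. 66.] 23.6
288 204 [-8. 70.] 97.3
288 206 [-9. 72.] 93.1
288 208 [-10.  73.] 89.2
288 210 [-7. 70.] 80.2
288 212 [-8. 71.] 76.1
288 214 [-10.  73.] 72.5
288 216 [-8. 72.] 65.4
288 218 [-7. 70.] 57.9
288 220 [14. 46.] 26.9
288 222 [11. 50.] 24.6
288 224 [ 7. 55.] 24.3
288 226 [ 1. 62.] 25.3
292 204 [-12.  61.] 93.8
292 206 [-14.  64.] 90.6
292 208 [-13.  63.] 84.5
292 210 [-13.  63.] 79.1
292 212 [-13.  63.] 72.8
292 214 [-13.  64.] 68.5
292 216 [-12.  63.] 61.3
292 218 [10. 36.] 28.0
292 220 [ 7. 40.] 26.6
292 222 [ 1. 48.] 28.1
292 224 [-1. 50.] 25.2
292 226 [-5. 55.] 24.1
wrist
308 226 [-7. 65.] 25.3
308 229 [-7. 63.] 25.9
308 232 [-7. 61.] 26.2
308 235 [-7. 58.] 25.5
308 238 [-6. 70.] 60.2
308 241 [-6. 70.] 64.4
308 244 [-6. 70.] 69.2
308 247 [-6. 70.] 72.8
308 250 [-6. 70.] 76.5
308 253 [ -1. 144.] 233.5
308 256 [-6. 70.] 84.0
308 259 [-5. 70.] 88.3
326 226 [ 6. 65.] 25.4
326 229 [ 6. 63.] 26.4
326 232 [ 6. 61.] 26.2
326 235 [ 6. 58.] 26.2
326 238 [ 5. 70.] 59.3
326 241 [ 5. 71.] 65.4
326 244 [ 5. 70.] 68.6
326 247 [ 4. 70.] 72.3
326 250 [ 4. 70.] 76.7
326 253 [ 4. 70.] 79.5
326 256 [ 4. 70.] 83.7
326 259 [ 4. 71.] 88.9
```

Both cameras agree. The real tip underside is at z ≈ 57 mm with the TCP reported at 16.5 mm, so the tips are about 40 mm above the reported TCP. The xy values are fine. I'll back off, go down beyond the plate end, and find the board by touch.

```bash
python3 - <<'E'
from h import *
r.line_to(W(0,112,20),rate=.15)
F0=r.get_state()["wrist_force"]; 
r.line_to(W(0,112,-20),rate=.1); print(r.get_state()["wrist_force"]-F0)
z=-20
while z>-33:
    z-=1; r.line_to(W(0,112,z),rate=.03); s=r.get_state(); f=s["wrist_force"]-F0
    print(z,f.round(1),round(s["ee_pos"][2]*1e3,2),round(s["time"],2))
    if f[2]>4: break
E
```

```text
[0.21714339 0.62986199 0.63351931]
-21 [ 1.   0.5 -0.4] -20.19 11.6
-22 [-0.4  0.8 -0.2] -21.85 11.85
-23 [-0.5  0.6  0.6] -23.14 12.1
-24 [-0.2  0.5  0.5] -24.14 12.35
-25 [-0.9 -0.1 -0. ] -25.12 12.6
-26 [1.  0.1 1. ] -25.75 12.85
-27 [-2.4 -0.7  6. ] -25.79 13.1
```

```bash
python3 - <<'E'
from h import *
Z=-21
r.line_to(W(0,111,Z),rate=.05)
F0=r.get_state()["wrist_force"]
r.line_to(W(0,97,Z),rate=.08)
for t in list(np.arange(93,64,-4))+[64,63.5,63,62.5,62,61.5]:
    r.line_to(W(0,t,Z),rate=.05); s=r.get_state(); f=s["wrist_force"]-F0; print(t,f.round(1),round(s["time"],1),W(0,t,Z)[1]-s["ee_pos"][1])
    if np.linalg.norm(f)>15: break
v,u=np.mgrid[0:400,0:640]; o,R,_=loadfix()
p,d=vision.capture("side"); m=vision.camera_model("side")
c=np.stack([(u-m["cx"])/m["fx"]*d,(v-m["cy"])/m["fy"]*d,d],-1); w=(c-m["t"])@m["R"]
xy=(w[...,:2]-o)@R*1e3
for yc in(-45,-30,-15,20,35,48):
    k=(abs(xy[...,0])<48)&(abs(xy[...,1]-yc)<4)&(w[...,2]<.05)&(w[...,2]>0); print(yc,k.sum(),np.median(w[k,2])*1e3)
cv2.imwrite("pics/s3.png",cv2.resize(p[130:280,220:380,::-1],None,fx=3.5,fy=3.5,interpolation=cv2.INTER_CUBIC))
E
```

```text
93 [-0.6 -1.  -0.9] 13.9 0.0003122535468150778
89 [ 0.1 -0.2 -1. ] 14.2 0.00019990960376803368
85 [ 0.2 -0.5 -2.2] 14.4 0.00035447821837242266
81 [-0.4 -0.9 -1.4] 14.7 0.00042758933680325795
77 [-0.5 -0.5 -1.2] 14.9 0.0005177158670304216
73 [-0.7 -0.4 -0. ] 15.2 0.000627758211691698
69 [-0.1 -0.8 -1.4] 15.4 0.000493255806762738
65 [-0.7 -0.6  0. ] 15.7 0.00031473604320292337
64 [ 0.2  1.7 -1.3] 15.9 -0.00016325937032990456
63.5 [-0.3  1.2 -0.9] 16.2 -0.00029189108575278233
63 [-0.7  3.  -0.2] 16.4 -0.0005266839186327532
62.5 [-0.4  6.1 -0.6] 16.7 -0.0010067378795192428
62 [ 0.8  5.6 -1.4] 16.9 -0.0014610644921489724
61.5 [-0.4  6.2 -1.5] 17.2 -0.0019529489901662644
-45 27 21.97643269789741
-30 35 22.413214119420488
-15 44 22.108692527749227
20 60 21.97033542378445
35 47 22.651606288745892
48 53 22.48783293042323
```

View pics/s3.png

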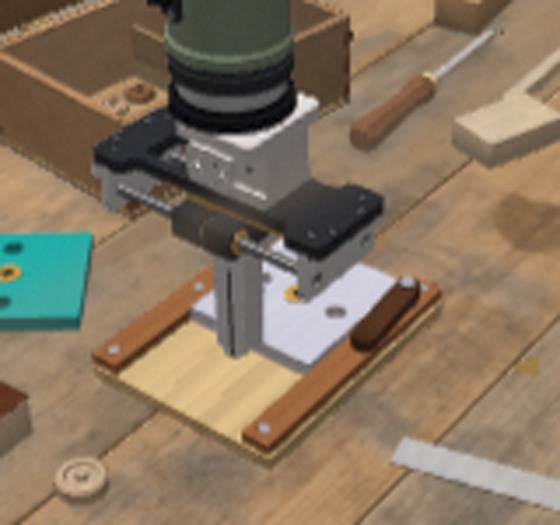

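The plate is now flat: depth reads an even ~22 mm from end to end, against 24 mm nominal, within the calibration error. It stands against the pins with about 6 N of push. Next is the button.

```bash
python3 - <<'E'
from h import *
def P(th,z,gap=0,rad=48):
    d=np.array([np.sin(th),np.cos(th)]); n=np.array([np.cos(th),-np.sin(th)])
    h=12.5*abs(np.cos(th))+8.5*abs(np.sin(th))
    c=np.array([-62.5,-42])+rad*d-n*(9+h+gap); return W(c[0],c[1],z)
Z=-9
r.line_to(W(0,75,-21),rate=.1); r.line_to(W(0,75,32),rate=.2)
r.line_to(P(-.1,32,14),rate=.2); r.line_to(P(-.1,Z,14),rate=.15)
F0=r.get_state()["wrist_force"]; print(r.get_state()["ee_pos"],r.get_state()["time"])
for th in np.r_[np.arange(-.1,1.55,.15),1.57,1.6,1.63]:
    r.line_to(P(th,Z),rate=.06); s=r.get_state(); f=s["wrist_force"]-F0; print(round(th,2),f.round(1),round(s["time"],1))
    if np.linalg.norm(f)>12: break
p,d=vision.capture("side"); cv2.imwrite("pics/s4.png",cv2.resize(p[130:280,220:380,::-1],None,fx=3.5,fy=3.5,interpolation=cv2.INTER_CUBIC))
E
```

```text
[ 0.48815179  0.18672197 -0.00953108] 19.1583
-0.1 [ 0.9  0.1 -0.5] 19.5
0.05 [-0.   1.   0.6] 19.8
0.2 [ 0.6  0.5 -1.5] 20.1
0.35 [ 0.1  0.1 -0.4] 20.4
0.5 [ 0.  -0.6 -0. ] 20.6
0.65 [ 1.  -0.3 -0.6] 20.9
0.8 [ 0.5 -0.1 -0.7] 21.2
0.95 [0.1 0.3 0.3] 21.5
1.1 [-0.8  0.2 -1.3] 21.8
1.25 [ 1.   0.5 -0.7] 22.1
1.4 [1.  1.  0.5] 22.4
1.55 [-1.7  5.6 -0.4] 22.7
1.57 [-2.2  7.3  0.9] 23.0
1.6 [-2.8  9.6  1. ] 23.2
1.63 [-3.4 12.1  1.4] 23.5
```

View pics/s4.png

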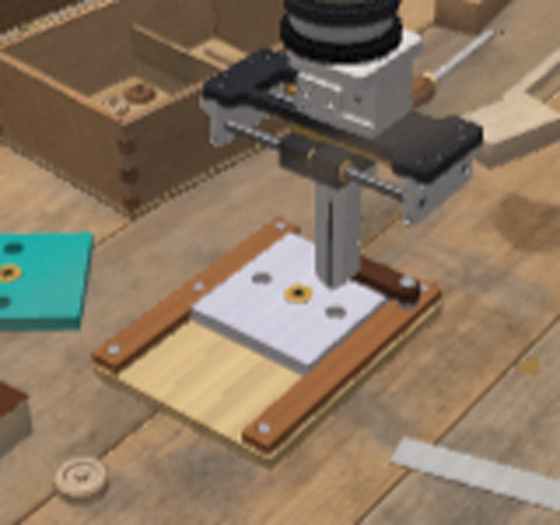

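The button is at its stop: the force climbs to 12 N and the bar lies across the plate. I'll back away to +y, lift and check from above.

```bash
python3 - <<'E'
from h import *
r.line_to(W(-14,-12,-9),rate=.06); r.line_to(W(-14,-8,70),rate=.2)
r.line_to(W(-5,-95,180),rate=.25); r.hold(.3)
m=vision.camera_model("wrist"); p,d=vision.capture("wrist"); np.savez("w5m.npz",**m)
cs=np.array([w2pix(m,W(x,y,22)) for x in(-90,90) for y in(-85,135)]); a=np.maximum(cs.min(0).astype(int),0);b=cs.max(0).astype(int)
c=p[a[1]:b[1],a[0]:b[0],::-1]; k=min(700/c.shape[1],580/c.shape[0]); print("crop",a,b,k,r.get_state()["time"])
cv2.imwrite("pics/w5.png",cv2.resize(c,None,fx=k,fy=k,interpolation=cv2.INTER_CUBIC))
E
```

```text
crop [249   0] [396 174] 3.3333333333333335 25.5167
```

View pics/w5.png

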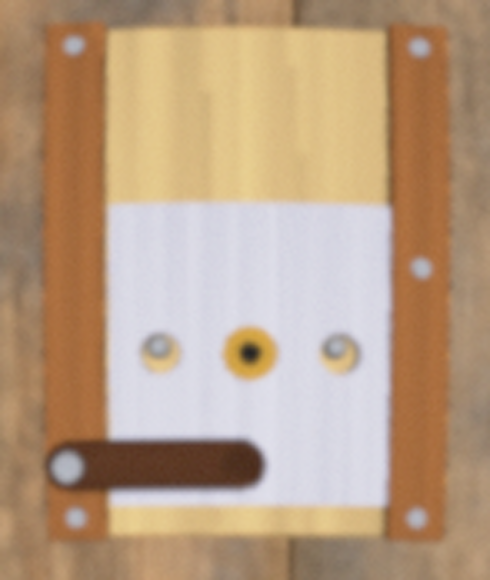

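Both pins show inside the holes, at crop (159,350) and (338,350). The bar is square across the plate, running from (66,467) to (250,464), and the robot is clear, so I'm handing in.

```bash
python3 - <<'E'
from h import *
m=dict(np.load("w5m.npz")); o,R,_=loadfix()
g=lambda x,y,z:(((pix2w(m,(249+x*.3,y*.3),z,True)[:2]-o)@R)*1e3).round(1)
print("bush",g(249,352,.024)); a,b=g(66,467,.038),g(242,464,.038); print("btn",a,b,np.arctan2(*(b-a)))
job.finish_job()
E
```

```text
bush [ 0.6 -2.1]
btn [-63.1 -41.9] [ -1.9 -41.3] 1.5609927193156006
the job is handed in; nothing more can be done
```

The plate is seated over both pins and the turn-button lies square across it. I handed the job in at about 25.5 s on the robot's clock; no verdict was reported.

- **First push missed:** my first pass moved nothing, because the real fingertips sit about 38–40 mm above the reported TCP. I saw this in the depth images from two cameras and confirmed it by touching the board. The fingers passed over the plate without touching it, and I corrected the height before pushing again.
- **Plate:** it slid along the rails with little resistance and stopped against the pins at about 6 N. Both pins are visible in the holes. The plate centre measures (0.6, −2.1) mm from the pins' midpoint, within the 4 mm limit.
- **Flatness:** the top read an even 22–22.6 mm from end to end. The nominal height is 24 mm, so this is slightly low but within the camera's calibration error.
- **Button:** I swung it round to its stop, pressing with about 12 N at the end. It measures 1.56 rad, above the required 1.35.
- **Surroundings:** the robot was lifted clear before hand-in. I did not measure the five loose items again at the end. No contact forces suggested the arm touched them, and one wheel and the square looked unmoved in the side views.

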